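Set two timing pulleys to their marks under a sliding guard

TASK

The two pulleys of the bench drive must be set to their timing marks before a new belt goes on. Slide the guard by its handle fully back, away from you, turn each pulley by its rim until its engraved line faces its fixed pointer, then slide the guard fully home over the pulleys again and let go of it. Leave the wrench that lies on the bed plate where it is.

Things in the scene. Friction and masses are not known exactly. Their poses are not given: they have to be found in the camera images.
- drive_frame (a point): On top of the drive's fixed grey bed plate, 15 mm above the table, under the guard. x axis = the way the guard slides open (away from the robot), y = from the small pulley to the large, z up; turned up to 0.15 rad. Plate: x -100 to +265 mm, y -132 to +152 mm from here. Pulley axes at (0, +75) large and (0, -67) small, mm. Two guard rails on its far part, up to 39 mm above the table.
- guard_handle (a point): Centre of the black bar on the guard: 11 mm thick (x of drive_frame), 106 mm long (y), 106 to 120 mm above the table, on two posts 45 mm either side of the centre; pinch it across the 11 mm from above. Guard: plain aluminium sheet, top 81 mm above the table, from 30 mm on the robot's side of the bar to 155 mm beyond it, 275 mm wide, 87 mm high at its front and side edges.
- guard (a joint): How far the guard has slid open, m: 0 = home, covering both pulleys; 0.150 = fully back at its stop, both pulleys free from above. Starts 0 to 0.03. Slides along +x of drive_frame; friction about 2.5 N, stays where it is left.
- big_pulley (a joint): Angle of the large pulley, rad: 0 = its line faces its pointer, anticlockwise from above positive; starts at 0.5 to 1.35. Vertical axis, friction about 0.09 N m, stays where left. Aluminium cup shape, 130 mm across, teeth outside (2 mm more in radius); rim wall 9 mm thick, top 68 mm above the table, pinched from above; web inside at 34 mm, hub and nut to 44 mm within 17 mm of the axis.
- small_pulley (a joint): Angle of the small pulley, rad, same meaning (0 = line faces its pointer, anticlockwise from above positive), starts -1.35 to -0.5 rad off, same friction. Same shape and heights, 104 mm outer diameter, rim wall 9 mm thick.
- big_axis (a point): On the large pulley's axis at the height of its rim's top, 68 mm above the table.
- small_axis (a point): On the small pulley's axis at the height of its rim's top, 68 mm above the table.
- big_mark (a point): The large pulley's engraved dark line (4 mm wide, runs radially over the rim's top and on over the web) where it crosses the middle of the rim's top, 60.5 mm from the axis; turns with the pulley.
- small_mark (a point): The small pulley's engraved line in the middle of its rim's top, 47.5 mm from the axis; turns with the pulley.
- big_pointer (a point): Tip of the large pulley's fixed steel pointer, 70 mm from the axis on the robot's side (-x of drive_frame), 68 mm above the table; the blade, 15 mm wide, and its post run from here to 97 mm (from the line of the two axes) towards the robot. Keep fingers off it.
- small_pointer (a point): Tip of the small pulley's fixed steel pointer, 57 mm from the axis on the robot's side; blade and post run from here to 97 mm from the line of the two axes towards the robot.
- wrench: Bystander: combination wrench, 142 mm long, 6 mm thick, lying on the drive's bed plate between the guard rails; leave it.
- tape_center (a point): Bystander: roll of brown tape lying flat, 108 mm across, 49 mm high, fixed, to the right of the drive; this point is its middle.
- cup_w_center (a point): Bystander: cup of white shreds, 55 mm wide, 49 mm high, fixed, to the left of the drive (a like cup of yellow shreds stands fixed near it); this point is its middle.

How it is judged:
By the outcome, as a careful person would: the job done as asked, in the order asked, and still so for the second after the job is handed in, with the robot touching nothing.
It also fails if it takes over 64 s, if anything falls off the work surface, if the arm or the gripper's body presses on something with over 40 N, if the wrist force passes 120 N, or if a joint passes its speed limit or range.

ROBOT

A 6-joint arm with a two-finger parallel gripper is mounted at the origin on the work surface; the furniture and walls round the work are solid. World frame = base frame: x ahead of the robot, y to its left, z up, the work surface at z = 0. Lengths are in m, angles in rad, forces in N, time in s.
With the tool pointing down it reaches from about 0.3 to 0.75 m from the base axis. Payload 8.5 kg.
Tool frame: the origin (TCP) lies at the very end of the fingers, on their centre line; the grasp point (between the pads) lies 19 mm behind it; z points along the fingers, y is the direction in which the jaws open and shut (so a half turn about z gives the same grasp; the last joint's range is limited). The gripper opens to 88 mm and grips with 3 to 60 N. Pads are 18 mm wide; open, the fingers measure 123 mm over their backs; the gripper's body (75 mm by 187 mm) begins 45 mm behind the grasp point.
Start: joints at [1.046, 0.381, 1.297, -0, 1.464, -0.215], TCP at [0.168, 0.524, 0.239] pointing down, gripper open.
Joint ranges: [-3.11, 3.11], [-0.89, 2.33], [0.22, 2.48], [-1.42, 4.56], [0.17, 2.85], [-2.88, 2.88]. Speed limits (rad/s): [2.39, 2.39, 3.14, 3.14, 3.14, 3.14].

INTERFACE

Orientations are given as a unit quaternion [w, x, y, z].
In Python, from rig import * gives the robot as it stands. The module is installed in compiled form; this text tells all that it offers.
- The arm moves only by the tool play_rows, never from a script. Its argument "increments" is one flat list of numbers, 5 for each row, row after row: the closure, from 0 (fully open) to 1 (shut), then the shift along the tool's x, y, z in cm, then the turn about the tool's z in degrees. In form: [fingers, x, y, z, twist, fingers, x, y, z, twist, ...]. A call has exactly 5 rows; each row is the pose to reach, as a shift and turn from the pose commanded when the call began, along the tool's axes at that moment; what a row does not reach only later rows make up. A row lasts 1/8 s, in which the tool goes at most 62.5 mm and 10.7 degrees, less where a joint would pass 70% of its speed; a pose out of reach is approached as far as the arm can. A call with a gripper value outside its range is refused whole. The fingers move at their own pace and stop on an object; "force" is the grip in N (left out, the last holds). Time passes only in rows, so rows that repeat a pose let the fingers close, or fill a call up. It gives the time, the measured TCP pose, the force and the opening at its end, in the units of the state.
- get_obs(): the state, without advancing time (a new reading comes with each control period).
- get_image(name): name is "side" or "top" or "wrist"; returns (picture, depth): 384x512x3 uint8, red, green, blue; 384x512 float32, m along the optical axis (not along the pixel's ray), 0 where there is no reading.
- get_calibration(name): a dict with "camera_matrix" (3x3 intrinsics, pixels), "extrinsics" (4x4, takes a point from world to camera coordinates). Camera axes: x right, y down, z forward; pixel columns grow to the right and rows downward; lengths in m; the calibration is good to about 2 mm. A picture is of the moment at which its call begins: read the wrist's pose just before it. get_calibration takes no time and is no camera call; for the wrist camera it gives the pose at the moment of the call.
- close_job(): hands the job in, once; it reports no verdict.
The state is a dict: "time": time; "joint_positions": joint angles; "joint_vel": joint speeds; "effort": joint torques, N m; "position": TCP position; "tool_rot": TCP orientation; "force": force on the tool from outside, world axes, zero at the start; "moment": the same for the moment, N m; "width": finger opening in m.
Only numpy, scipy, OpenCV 4.12 (cv2) and the standard library are available. Lean on these libraries where they do the work, as an engineer would, in place of code of your own. Each camera call takes 0.05 s, during which the arm holds its last target.

## Working session

There is one attempt and no reset: what is moved stays moved. The work goes in short steps, Python scripts to look and compute and a tool call to move; the robot and the scene stay as the last step left them, time stands still between calls to the robot, and variables do not carry over. Pictures are saved under pics/ and viewed, and the job is handed in when it is done.

Besides the shell and the picture viewer there is one more tool, called after ">>>" in YAML: its name, and indented under it one key for each argument. play_rows: Moves the arm, as the interface text tells. Its arguments: {"type":"object","properties":{"increments":{"type":"array"},"force":{"type":"number"}},"required":["increments"]}

```bash
mkdir -p pics; python3 - <<'E'
from rig import *
import cv2, numpy as np
o=get_obs(); print(o)
for n in ("top","side","wrist"):
    c=get_calibration(n); print(n,np.round(c["camera_matrix"],1).tolist(),np.round(c["extrinsics"],3).tolist())
    p,d=get_image(n); cv2.imwrite(f"pics/{n}0.png",p[:,:,::-1]); np.save(f"pics/{n}0d.npy",d)
E
```

```text
{'time': 0.0, 'joint_positions': array([ 1.04572297e+00,  3.81178321e-01,  1.29824878e+00, -1.41250080e-05,
        1.46358774e+00, -2.15276499e-01]), 'joint_vel': array([-1.71865580e-04, -8.38453030e-04,  2.80865136e-04,  8.97342697e-04,
        2.76968842e-06, -5.98681434e-04]), 'effort': array([ 3.94117114e-04, -4.37940717e+01, -2.24550909e+01,  7.13690277e-02,
        3.53541411e-02, -9.72965290e-05]), 'position': array([0.16752656, 0.52357349, 0.2381513 ]), 'tool_rot': array([-2.50713776e-04,  1.54278952e-01,  9.88027074e-01, -6.65470318e-04]), 'force': array([-0.09785354, -0.32702543,  0.13005053]), 'moment': array([-0.01287074, -0.01050579,  0.00580927]), 'width': 0.08805812341421276}
top [[459.8, 0.0, 260.9], [0.0, 459.8, 188.5], [0.0, 0.0, 1.0]] [[0.009, -1.0, 0.011, -0.024], [-0.981, -0.011, -0.195, 0.556], [0.195, -0.01, -0.981, 1.318], [0.0, 0.0, 0.0, 1.0]]
side [[377.3, 0.0, 249.4], [0.0, 377.3, 187.4], [0.0, 0.0, 1.0]] [[-1.0, -0.03, 0.005, 0.542], [-0.022, 0.607, -0.794, 0.107], [0.021, -0.794, -0.608, 0.884], [0.0, 0.0, 0.0, 1.0]]
wrist [[309.6, 0.0, 257.0], [0.0, 309.6, 192.8], [0.0, 0.0, 1.0]] [[0.305, 0.952, -0.0, -0.55], [0.916, -0.293, 0.272, -0.037], [0.259, -0.083, -0.962, 0.388], [0.0, 0.0, 0.0, 1.0]]
```

View pics/top0.png

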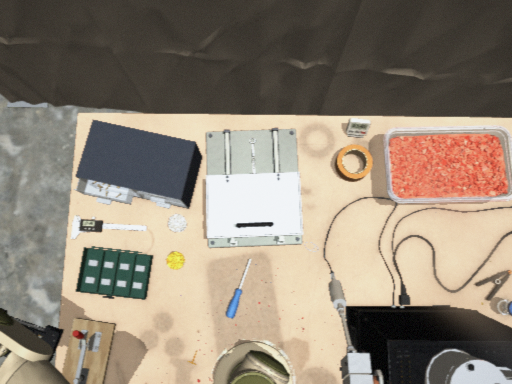

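View pics/side0.png

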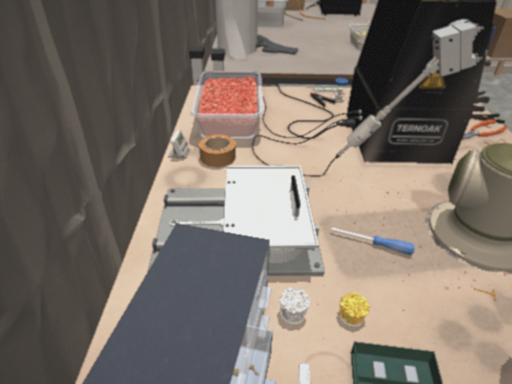

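View pics/wrist0.png

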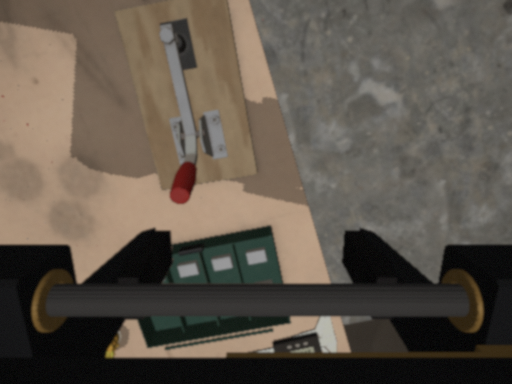

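The top view shows the plate at (206–299, 129–246), the white guard over the pulleys, and the black handle at about (254, 225). The wrench lies at about (252, 155).

```bash
cat > h.py <<'E'
import numpy as np, cv2
from scipy.spatial.transform import Rotation as R
def ray(cal,uv,z):
    K=cal["camera_matrix"];E=cal["extrinsics"];Rm=E[:3,:3];t=E[:3,3]
    uv=np.atleast_2d(np.asarray(uv,float))
    d=np.c_[uv,np.ones(len(uv))]@np.linalg.inv(K).T@Rm
    c=-Rm.T@t
    return c+d*((z-c[2])/d[:,2])[:,None]
def proj(cal,P):
    E=cal["extrinsics"];p=np.atleast_2d(P)@E[:3,:3].T+E[:3,3]
    q=p@cal["camera_matrix"].T; return q[:,:2]/q[:,2:]
def Rt(q): return R.from_quat([q[1],q[2],q[3],q[0]]).as_matrix()
E
python3 - <<'E'
from rig import *
from h import *
im=cv2.imread("pics/top0.png");g=cv2.cvtColor(im,cv2.COLOR_BGR2GRAY)
c=get_calibration("top")
m=np.zeros_like(g);m[212:236,215:295]=(g[212:236,215:295]<70)
ys,xs=np.nonzero(m);(cx,cy),wh,a=cv2.minAreaRect(np.c_[xs,ys].astype(np.float32))
print(cx,cy,wh,a,len(xs),xs.min(),xs.max())
P=ray(c,np.c_[xs,ys],.118);print("handle",P.mean(0),P.min(0),P.max(0))
u,s,v=np.linalg.svd(P[:,:2]-P[:,:2].mean(0),full_matrices=False);print("dir",v[0],s)
cv2.imwrite("pics/topz.png",cv2.resize(im[115:255,190:320],None,fx=5,fy=5,interpolation=cv2.INTER_CUBIC)[:600*1])
cv2.imwrite("pics/topz.png",cv2.resize(im[118:256,190:320],None,fx=4.3,fy=4.3,interpolation=cv2.INTER_CUBIC))
s=get_calibration("side");im2=cv2.imread("pics/side0.png")
cv2.imwrite("pics/sidez.png",cv2.resize(im2[155:285,145:335],None,fx=4.2,fy=4.2,interpolation=cv2.INTER_CUBIC))
g2=cv2.cvtColor(im2,cv2.COLOR_BGR2GRAY)
m=np.zeros_like(g2);m[172:218,285:304]=(g2[172:218,285:304]<70);ys,xs=np.nonzero(m)
P=ray(s,np.c_[xs,ys],.115);print("side handle",P.mean(0),P.min(0),P.max(0))
d=np.load("pics/top0d.npy");print(d[222:229,254],d[200,254],d[243,254])
E
```

```text
254.48805236816406 224.20045471191406 (2.837730884552002, 35.09193801879883) 87.70938873291016 101 237 272
handle [ 4.41081050e-01 -2.69588919e-04  1.18000000e-01] [ 0.43570245 -0.05028701  0.118     ] [0.4451221  0.04777694 0.118     ]
dir [ 0.0514951  -0.99867325] [0.28872125 0.02307457]
side handle [0.44331269 0.00472862 0.115     ] [ 0.4383541  -0.05319088  0.115     ] [0.44878292 0.05644361 0.115     ]
[1.3273335 1.2885213 1.2862533 1.2912177 1.2925789 1.3208603 1.3278949] 1.3415817 1.3851317
```

View pics/topz.png

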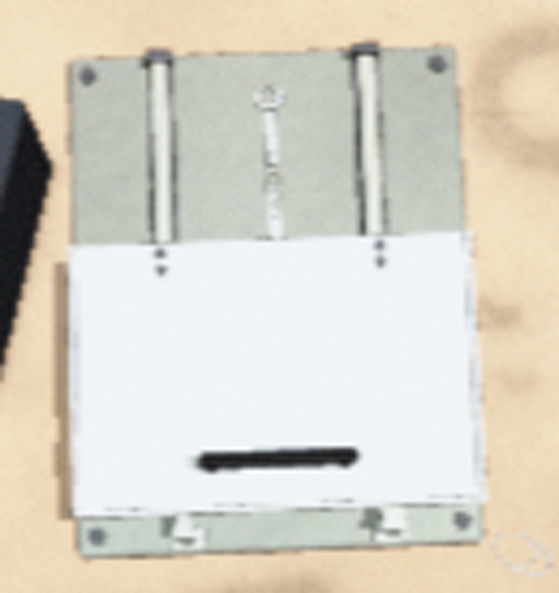

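View pics/sidez.png

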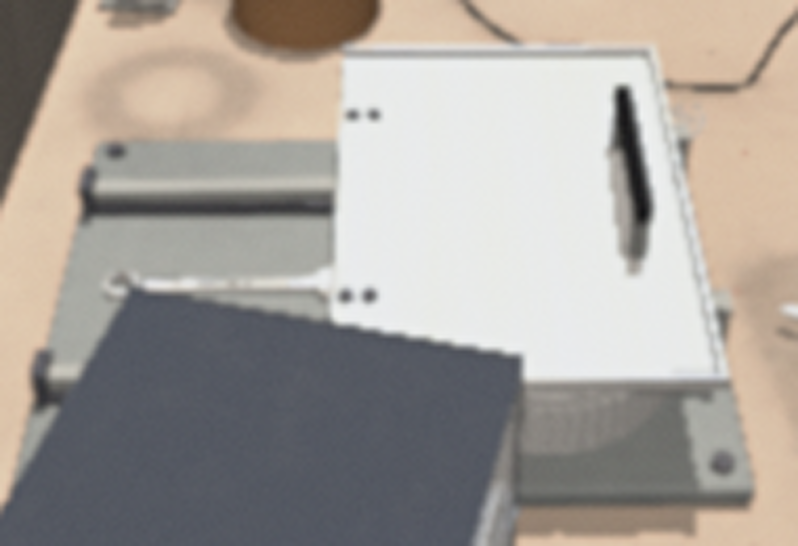

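```bash
python3 - <<'E'
from rig import *
from h import *
c=get_calibration("top")
z=np.array([[70,62],[453,45],[482,540],[80,557]])/4.3+[190,118]-.4
P=ray(c,z,.015)[:,:2];print(P.round(4))
# frame corners
F=np.array([[.265,.152],[.265,-.132],[-.1,-.132],[-.1,.152]])
A=F-F.mean(0);B=P-P.mean(0);U,S,V=np.linalg.svd(A.T@B);Rm=(U@V).T
th=np.arctan2(Rm[1,0],Rm[0,0]);t=P.mean(0)-Rm@F.mean(0);print("yaw",th,"origin",t,"res",(F@Rm.T+t-P).round(4).tolist())
for n,v in dict(big=(0,.075),small=(0,-.067)).items(): print(n,Rm@v+t)
h=np.array([.442,.002]);print("handle in frame",Rm.T@(h-t))
# tcp shift in tool axes to handle
o=get_obs();T=Rt(o["tool_rot"]);print(T.round(3));print("toolshift cm",100*T.T@(np.array([h[0],h[1],.22])-o["position"]))
d=np.load("pics/top0d.npy")
# box height
E=c["extrinsics"];K=c["camera_matrix"]
for uv in [(100,130),(190,155),(150,170),(185,200),(177,222)]:
    p=np.linalg.inv(K)@[*uv,1]*d[uv[1],uv[0]];print(uv,(E[:3,:3].T@(p-E[:3,3])).round(3))
E
```

```text
[[ 0.7431  0.1554]
 [ 0.7597 -0.1252]
 [ 0.3976 -0.1434]
 [ 0.3832  0.1369]]
yaw 0.05243348497154698 origin [ 0.48904075 -0.00835687] res [[0.0026, 0.0019], [0.0009, -0.0011], [-0.0015, -0.002], [-0.002, 0.0012]]
big [0.48511004 0.06654006]
small [ 0.49255218 -0.07526479]
handle in frame [-0.0464333   0.01280801]
[[-0.952  0.305 -0.001]
 [ 0.305  0.952 -0.001]
 [ 0.    -0.001 -1.   ]]
toolshift cm [-42.03958416 -41.31440865   1.8627132 ]
(100, 130) [0.697 0.435 0.163]
(190, 155) [0.627 0.18  0.165]
(150, 170) [0.583 0.289 0.163]
(185, 200) [0.512 0.199 0.096]
(177, 222) [0.454 0.228 0.045]
```

>>> play_rows:
  increments: [0.3,-42,-41.3,1.5,69.4,0.3,-42,-41.3,1.5,69.4,0.3,-42,-41.3,1.5,69.4,0.3,-42,-41.3,1.5,69.4,0.3,-42,-41.3,1.5,69.4]
  force: 30

```text
time: 0.78
position: [0.3135, 0.2455, 0.2308]
tool_rot: [0.0, 0.586, 0.81, 0.0]
force: [0.8, 1.4, 0.2]
width: 0.0614
```

```bash
cat >> h.py <<'E'
def go(o,target,yaw):
    """tool y axis to angle yaw (rad, world); TCP target -> shift cm, twist deg"""
    T=Rt(o["tool_rot"]);cur=np.arctan2(T[1,1],T[0,1])
    tw=-np.degrees(yaw-cur); tw=(tw+90)%180-90
    return (100*T.T@(np.asarray(target)-o["position"])).round(2),round(tw,2)
E
python3 - <<'E'
from rig import *
from h import *
o=get_obs();print(o["position"],o["joint_positions"].round(3),go(o,(.442,.002,.22),.052))
E
```

```text
[0.31350206 0.24551046 0.23081417] [ 0.365  0.119  1.689 -0.     1.333  0.047] (array([-27.15,   4.6 ,   1.08]), np.float64(15.23))
```

>>> play_rows:
  increments: [0.5,-27.1,4.6,2,15.2,0.5,-27.1,4.6,2,15.2,0.5,-27.1,4.6,2,15.2,0.5,-27.1,4.6,2,15.2,0.5,-27.1,4.6,2,15.2]

```text
time: 1.4
position: [0.4437, 0.0022, 0.2103]
tool_rot: [-0.0, 0.687, 0.726, -0.0]
force: [0.4, 0.4, 0.7]
width: 0.0444
```

```bash
python3 - <<'E'
from rig import *
from h import *
c=get_calibration("wrist");o=get_obs();print(o["position"],o["width"])
p,d=get_image("wrist");cv2.imwrite("pics/w1.png",p[:,:,::-1]);np.save("pics/w1d.npy",d)
g=cv2.cvtColor(p,cv2.COLOR_RGB2GRAY)
print(proj(c,[[.442,.002,.12],[.439,.055,.12],[.445,-.051,.12]]).round(0))
print(go(o,(.442,.002,.094),.052))
# box cloud from top
ct=get_calibration("top");D=np.load("pics/top0d.npy");v,u=np.mgrid[0:384,0:512]
q=np.c_[u.ravel(),v.ravel(),np.ones(u.size)]@np.linalg.inv(ct["camera_matrix"]).T*D.reshape(-1,1)
W=(q-ct["extrinsics"][:3,3])@ct["extrinsics"][:3,:3]
for a in np.arange(.44,.72,.03):
    k=(abs(W[:,0]-a)<.015)&(W[:,2]>.1)&(W[:,1]>.14)&(W[:,1]<.45);print(round(a,2),W[k,1].min() if k.any() else None,W[k,2].max() if k.any() else None)
E
```

```text
[0.4437425  0.0021892  0.21030304] 0.04444736598459467
[[254. 198.]
 [254. 130.]
 [254. 258.]]
(array([-1.000e-02, -1.700e-01,  1.163e+01]), np.float64(0.17))
0.44 None None
0.47 None None
0.5 0.19955758589027658 0.17069113149747067
0.53 0.19243633359301496 0.17163582449484804
0.56 0.18453527212449483 0.17200516786899292
0.59 0.17963051334302244 0.17217003812314052
0.62 0.173844691727968 0.17255955956726873
0.65 0.16737159994923761 0.17278521619143816
0.68 0.16741329843409397 0.17110989279567293
0.71 0.31144172778183 0.17251675073576075
```

View pics/w1.png

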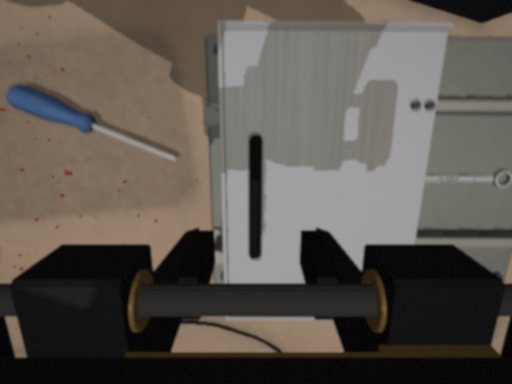

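The handle sits at pixel (256, 134–257), within about 2 px of the prediction. I'm going down and gripping it.

>>> play_rows:
  increments: [0.5,0,0,5,0,0.5,0,0,9,0,0.5,0,0,11.5,0,0.5,0,0,11.5,0,1,0,0,11.5,0]
  force: 30

```text
time: 2.08
position: [0.4432, 0.0051, 0.0967]
tool_rot: [0.001, 0.686, 0.727, 0.0]
force: [-0.4, -0.5, 0.3]
width: 0.0361
```

>>> play_rows:
  increments: [1,0,0,0,0,1,0,0,0,0,1,0,0,0,0,1,0,1.5,0,0,1,0,3,0,0]

```text
time: 2.7
position: [0.4729, 0.0065, 0.0962]
tool_rot: [0.0, 0.686, 0.727, -0.0]
force: [-2.6, -3.1, 4.7]
width: 0.0104
```

>>> play_rows:
  increments: [1,0,2,0,0,1,0,4,0,0,1,0,6,0,0,1,0,8,0,0,1,0,8.5,0,0]

```text
time: 3.32
position: [0.5586, 0.0107, 0.0962]
tool_rot: [0.001, 0.686, 0.727, -0.0]
force: [-2.2, -6.8, 6.2]
width: 0.0107
```

>>> play_rows:
  increments: [1,0,0.5,0,0,1,0,1,0,0,1,0,1.5,0,0,1,0,2,0,0,1,0,2,0,0]

```text
time: 3.95
position: [0.5781, 0.0117, 0.0963]
tool_rot: [0.001, 0.686, 0.727, -0.0]
force: [1.5, -7.0, 1.9]
width: 0.0107
```

>>> play_rows:
  increments: [1,-0.05,0.5,0,0,1,-0.1,1,0,0,1,-0.1,1.4,0,0,1,-0.1,1.8,0,0,1,-0.1,1.8,0,0]

```text
time: 4.58
position: [0.5883, 0.0122, 0.096]
tool_rot: [-0.006, 0.686, 0.728, -0.007]
force: [-38.1, -9.5, 25.7]
width: 0.0106
```

>>> play_rows:
  increments: [1,0,-0.5,0,0,1,0,-0.7,0,0,0.5,0,-0.7,0,0,0.5,0,-0.7,0,0,0.5,0,-0.7,0,0]

```text
time: 5.2
position: [0.5887, 0.0127, 0.0956]
tool_rot: [-0.0, 0.686, 0.727, 0.0]
force: [0.4, 0.8, -0.2]
width: 0.0383
```

>>> play_rows:
  increments: [0.5,0,0,-3,0,0.5,0,0,-8,0,0.5,0,-5,-14,0,0.5,0,-11,-16,0,0.5,0,-17,-18,0]

```text
time: 5.82
position: [0.4317, 0.0035, 0.2716]
tool_rot: [0.001, 0.686, 0.728, 0.0]
force: [0.0, -0.5, 1.2]
width: 0.0442
```

```bash
python3 - <<'E'
from rig import *
from h import *
o=get_obs();print(o["position"],o["width"])
for n in("top","wrist"):
    p,d=get_image(n);cv2.imwrite(f"pics/{n}2.png",p[:,:,::-1]);np.save(f"pics/{n}2d.npy",d)
    if n=="top": cv2.imwrite("pics/top2z.png",cv2.resize(p[118:256,190:320,::-1],None,fx=4.3,fy=4.3,interpolation=cv2.INTER_CUBIC))
E
```

```text
[0.4317027  0.00348989 0.27164115] 0.04415267800284079
```

View pics/top2z.png

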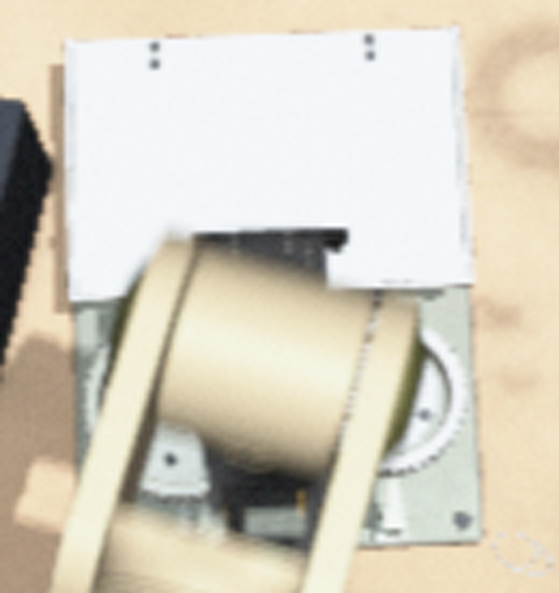

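View pics/wrist2.png

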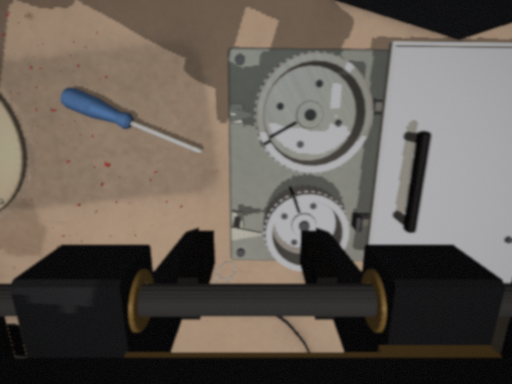

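The wrist view shows both pulleys clear of the guard. The big one is centred near (313, 112) with its line towards lower left (265, 143). The small one is near (306, 228) with its line up and slightly left (292, 190). Now I'll measure them.

```bash
python3 - <<'E'
from rig import *
from h import *
c=get_calibration("wrist")
im=cv2.imread("pics/wrist2.png")
cv2.imwrite("pics/w2z.png",cv2.resize(im[40:275,220:400],None,fx=2.5*1.02,fy=2.5*1.02,interpolation=cv2.INTER_CUBIC))
# overlay predicted
yaw=.052;t=np.array([.489,-.0084]);Rm=np.array([[np.cos(yaw),-np.sin(yaw)],[np.sin(yaw),np.cos(yaw)]])
f=lambda x,y,z:np.r_[Rm@[x,y]+t,z]
big=im.copy();big=cv2.resize(big[40:275,220:400],None,fx=2.55,fy=2.55,interpolation=cv2.INTER_CUBIC)
def dr(P,col):
    for q in proj(c,P): cv2.circle(big,tuple(int(v) for v in ((q-[220,40]+.5)*2.55)),2,col,-1)
a=np.linspace(0,2*np.pi,40)
dr([f(.056*np.cos(x),.075+.056*np.sin(x),.068) for x in a],(0,0,255))
dr([f(.043*np.cos(x),-.067+.043*np.sin(x),.068) for x in a],(0,0,255))
dr([f(-.07,.075,.068),f(-.057,-.067,.068),f(0,.075,.068),f(0,-.067,.068)],(0,255,0))
cv2.imwrite("pics/w2z.png",big)
E
```

```text
(no output)
```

View pics/w2z.png

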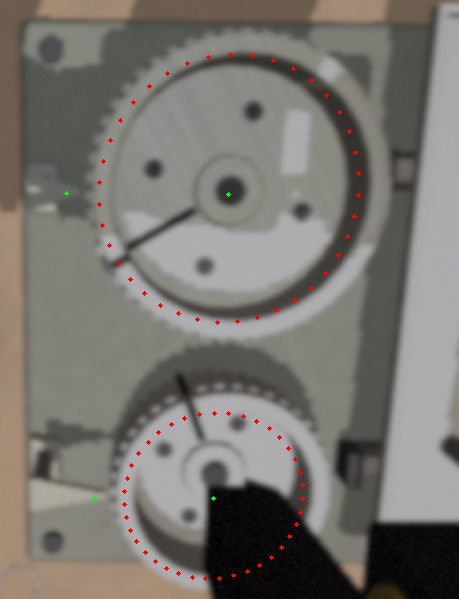

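>>> play_rows:
  increments: [0.65,-3,1,0,0,0.65,-6,2,0,0,0.65,-9,3,0,0,0.65,-9,3,0,0,0.65,-9,3,0,0]

```text
time: 6.55
position: [0.4683, -0.0842, 0.2704]
tool_rot: [-0.0, 0.686, 0.727, 0.0]
force: [-0.0, 0.9, 0.3]
width: 0.0311
```

```bash
cat > look.py <<'E'
import sys
from rig import *
from h import *
n=sys.argv[1]
c=get_calibration("wrist");o=get_obs()
p,d=get_image("wrist");cv2.imwrite(f"pics/{n}.png",p[:,:,::-1]);np.savez(f"pics/{n}.npz",K=c["camera_matrix"],E=c["extrinsics"],d=d,pos=o["position"],q=o["tool_rot"])
print(o["time"],o["position"],o["width"])
E
python3 look.py w3; python3 - <<'E'
import numpy as np,cv2
im=cv2.imread("pics/w3.png");cv2.imwrite("pics/w3z.png",cv2.resize(im[:260,150:410],None,fx=2.3,fy=2.3,interpolation=cv2.INTER_CUBIC))
E
```

```text
6.55 [ 0.46829636 -0.08420874  0.27041134] 0.031083801315010474
```

View pics/w3z.png

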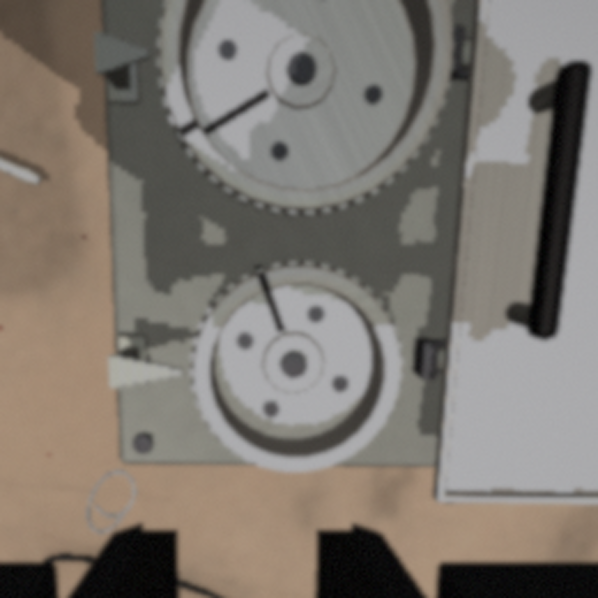

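```bash
python3 - <<'E'
from h import *
z=np.load("pics/w3.npz");c=dict(camera_matrix=z["K"],extrinsics=z["E"])
r=lambda u,v,h=.068: ray(c,[[u/2.3+150-.3,v/2.3-.3]],h)[0]
tb,ts=r(150,53),r(183,373);print("tips",tb,ts)
mb,ms=r(186,131),r(264,275);print("marks",mb,ms)
for n,pts in dict(out=[(192,372),(401,367),(296,262),(294,473)],inn=[(211,366),(383,365),(298,283),(296,441)]).items():
    P=np.array([r(*p) for p in pts]);print(n,P.round(4).tolist(),"c",(P[0,0]+P[1,0])/2,(P[2,1]+P[3,1])/2,"d",P[1,0]-P[0,0],P[2,1]-P[3,1])
ns,nb=r(294,364,.044),r(302,68,.044);print("nuts",ns,nb)
v=nb-ns;print("yaw from nuts",np.arctan2(-v[0],v[1]),np.linalg.norm(v), "tips yaw",np.arctan2(-(tb-ts)[0],(tb-ts)[1])-np.arctan2(.013,.142))
for a,m,t in((nb,mb,tb),(ns,ms,ts)):
    print("r",np.linalg.norm((m-a)[:2]),np.linalg.norm((t-a)[:2]),"ang vs pointer",(np.arctan2(*(m-a)[1::-1])-np.arctan2(*(t-a)[1::-1])+np.pi)%(2*np.pi)-np.pi)
E
```

```text
tips [0.41750688 0.06413933 0.068     ] [ 0.43683781 -0.07717703  0.068     ]
marks [0.43442828 0.0333604  0.068     ] [ 0.47371887 -0.0278144   0.068     ]
out [[0.4413, -0.0764, 0.068], [0.544, -0.0679, 0.068], [0.4885, -0.0209, 0.068], [0.4955, -0.1257, 0.068]] c 0.49261444043885305 -0.07334296773623282 d 0.1027163259087413 0.10479149733684837
inn [[0.4505, -0.0729, 0.068], [0.535, -0.0675, 0.068], [0.4902, -0.0306, 0.068], [0.4952, -0.1087, 0.068]] c 0.4927476368568524 -0.06962670065995415 d 0.0845218659560944 0.07809413228789647
nuts [ 0.49305487 -0.07334775  0.044     ] [0.48609763 0.06733724 0.044     ]
yaw from nuts 0.049412337312293955 0.14085691421059343 tips yaw 0.04465330237976606
r 0.061839696114853564 0.06866525912563665 ang vs pointer 0.5350975575581813
r 0.0494688442184022 0.056347326031688225 ang vs pointer -1.2372281474619182
```

```bash
python3 - <<'E'
from rig import *
from h import *
o=get_obs();ph=np.radians(152.9)
print(go(o,(.4862+.0605*np.cos(ph),.0672+.0605*np.sin(ph),.11),ph))
E
```

```text
(array([18.05, -2.53, 16.07]), np.float64(30.47))
```

>>> play_rows:
  increments: [0.65,6,-1,3,10,0.65,12,-2,7,20,0.65,18,-2.5,11,30.5,0.65,18,-2.5,15.5,30.5,0.65,18,-2.5,15.5,30.5]

```text
time: 7.22
position: [0.4306, 0.0953, 0.1138]
tool_rot: [-0.002, 0.852, 0.523, -0.002]
force: [0.5, -0.7, 0.5]
width: 0.0307
```

```bash
python3 - <<'E'
from rig import *
from h import *
o=get_obs();ph=np.radians(152.9)
print(o["position"],o["width"],go(o,(.4862+.0605*np.cos(ph),.0672+.0605*np.sin(ph),.043),ph))
E
python3 look.py w4
```

```text
[0.43061153 0.09525704 0.11383354] 0.030749607869126776 (array([0.05, 0.22, 7.08]), np.float64(0.14))
7.225 [0.43061153 0.09525704 0.11383354] 0.030749607869126776
```

View pics/w4.png

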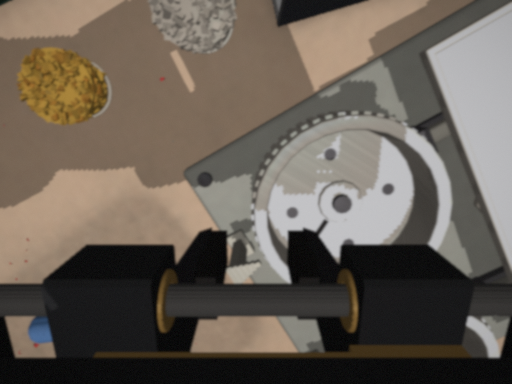

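The open fingers straddle the rim, which passes at about (262, 255), and the pointer is clear. I'm going down and closing.

>>> play_rows:
  increments: [0.65,0,0.2,3,0,0.65,0,0.2,6,0,0.65,0,0.2,7,0,0.65,0,0.2,7,0,1,0,0.2,7,0]

```text
time: 7.9
position: [0.4355, 0.0924, 0.047]
tool_rot: [0.001, 0.853, 0.521, 0.001]
force: [0.3, 0.3, 0.9]
width: 0.0227
```

>>> play_rows:
  increments: [1,0,0,0,0,1,0,0,0,0,1,0,0,0,0,1,0,0,0,0,1,0,0,0,0]

```text
time: 8.52
position: [0.4324, 0.0934, 0.0462]
tool_rot: [-0.002, 0.853, 0.521, -0.002]
force: [-9.3, 4.9, 9.4]
width: 0.0085
```

```bash
python3 - <<'E'
from rig import *
from h import *
o=get_obs();T=Rt(o["tool_rot"]);print(o["position"],o["force"],o["moment"],o["width"],"axis in tool cm",100*T.T@(np.array([.4862,.0672,.043])-o["position"]))
R=6.05
for a in (5,10,15,20,25,30.7,33): print(a,round(R*np.sin(np.radians(a)),2),round(R-R*np.cos(np.radians(a)),2))
E
```

```text
[0.43241772 0.09344026 0.04620164] [-9.29133607  4.8575932   9.41355841] [0.66826891 1.47387269 0.08653614] 0.008471236894098243 axis in tool cm [0.11822931 5.98441265 0.29356841]
5 0.53 0.02
10 1.05 0.09
15 1.57 0.21
20 2.07 0.36
25 2.56 0.57
30.7 3.09 0.85
33 3.3 0.98
```

>>> play_rows:
  increments: [1,0.63,0.03,0,6,1,1.26,0.13,0,12,1,1.87,0.3,0,18,1,2.46,0.52,0,24,1,3.09,0.85,0,30.7]

```text
time: 9.15
position: [0.4542, 0.1173, 0.0462]
tool_rot: [-0.001, 0.961, 0.275, -0.002]
force: [-8.6, 3.8, 7.9]
width: 0.0085
```

>>> play_rows:
  increments: [1,0,0,0,0,1,0,0,0,0,0.65,0,0,0,0,0.65,0,0,0,0,0.65,0,0,-2,0]

```text
time: 9.78
position: [0.456, 0.1161, 0.0653]
tool_rot: [-0.0, 0.961, 0.277, -0.001]
force: [-0.1, 0.8, -0.5]
width: 0.0309
```

>>> play_rows:
  increments: [0.65,0,0,-4,0,0.65,0,0,-9,0,0.65,0,0,-15,-10,0.65,0,0,-20,-20,0.65,0,0,-22,-30]

```text
time: 10.4
position: [0.4569, 0.1161, 0.2889]
tool_rot: [0.001, 0.855, 0.518, 0.002]
force: [0.1, 0.2, -1.1]
width: 0.0308
```

```bash
python3 - <<'E'
from rig import *
from h import *
o=get_obs();print(o["position"],go(o,(.4683,-.0842,.26),.052))
E
```

```text
[0.45689051 0.11609784 0.28887319] (array([-17.24,  10.26,   2.9 ]), np.float64(-30.52))
```

>>> play_rows:
  increments: [0.65,-5.8,3.4,1,-10,0.65,-11.5,6.8,2,-20,0.65,-17.2,10.3,2.9,-30.5,0.65,-17.2,10.3,2.9,-30.5,0.65,-17.2,10.3,2.9,-30.5]

```text
time: 11.02
position: [0.4669, -0.0861, 0.2563]
tool_rot: [-0.0, 0.692, 0.722, -0.0]
force: [-0.5, 0.7, -0.5]
width: 0.0311
```

```bash
python3 look.py w5; python3 - <<'E'
import numpy as np,cv2
im=cv2.imread("pics/w5.png");cv2.imwrite("pics/w5z.png",cv2.resize(im[:260,150:410],None,fx=2.3,fy=2.3,interpolation=cv2.INTER_CUBIC))
E
```

```text
11.025 [ 0.46691288 -0.08611687  0.25628266] 0.031103496540267443
```

View pics/w5z.png

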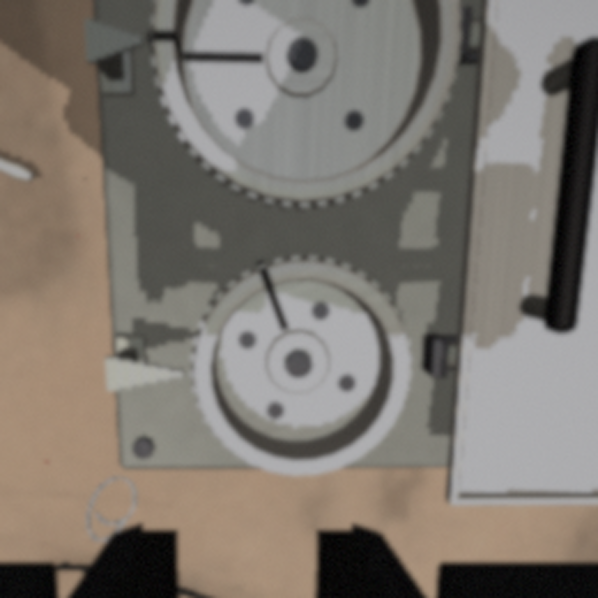

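The big pulley's line, around (165, 36), now faces the pointer tip at (145, 40). I'll take a close-up later and go on to the small pulley.

```bash
python3 - <<'E'
from rig import *
from h import *
z=np.load("pics/w5.npz");c=dict(camera_matrix=z["K"],extrinsics=z["E"])
r=lambda u,v,h=.068: ray(c,[[u/2.3+150-.3,v/2.3-.3]],h)[0]
print("nut",r(298,363,.044),"mark",r(265,271),"tip",r(185,374))
o=get_obs();ph=np.radians(212.9)
print(go(o,(.493+.0475*np.cos(ph),-.0735+.0475*np.sin(ph),.11),ph))
E
```

```text
nut [ 0.4927462  -0.07291516  0.044     ] mark [ 0.47320946 -0.02756795  0.068     ] tip [ 0.43765648 -0.07658733  0.068     ]
(array([-1.4 , -1.43, 14.66]), np.float64(-30.42))
```

>>> play_rows:
  increments: [0.65,-0.5,-0.5,4,-10,0.65,-1,-1,8,-20,0.65,-1.4,-1.4,12,-30.4,0.65,-1.4,-1.4,14.4,-30.4,0.65,-1.4,-1.4,14.4,-30.4]

```text
time: 11.7
position: [0.4532, -0.0974, 0.1121]
tool_rot: [-0.001, 0.477, 0.879, 0.0]
force: [0.4, 0.1, 0.1]
width: 0.0305
```

```bash
python3 - <<'E'
from rig import *
from h import *
o=get_obs();ph=np.radians(212.9)
print(o["position"],o["width"],go(o,(.493+.0475*np.cos(ph),-.0735+.0475*np.sin(ph),.044),ph))
R=4.75
for i in range(1,11):
    a=7.08*i;print(round(a,1),round(-R*np.sin(np.radians(a)),2),round(R-R*np.cos(np.radians(a)),2))
E
python3 look.py w6
```

```text
[ 0.45321709 -0.09737892  0.11206833] 0.030464000866273856 (array([-0.17, -0.1 ,  6.81]), np.float64(0.17))
7.1 -0.59 0.04
14.2 -1.16 0.14
21.2 -1.72 0.32
28.3 -2.25 0.57
35.4 -2.75 0.88
42.5 -3.21 1.25
49.6 -3.62 1.67
56.6 -3.97 2.14
63.7 -4.26 2.65
70.8 -4.49 3.19
11.7 [ 0.45321709 -0.09737892  0.11206833] 0.030464000866273856
```

View pics/w6.png

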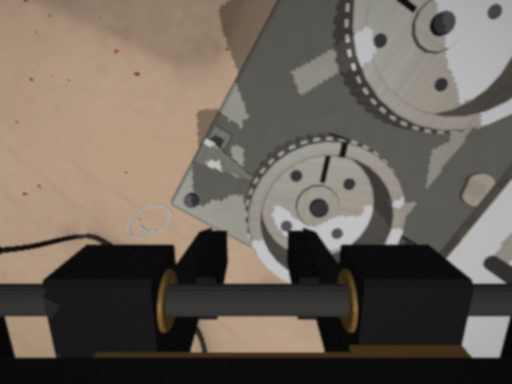

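The rim passes between the open fingertips at about (262, 255). I'll narrow the opening to clear the hub, go down and close.

>>> play_rows:
  increments: [0.74,-0.15,-0.1,2,0,0.74,-0.15,-0.1,4,0,0.74,-0.15,-0.1,6.5,0,0.74,-0.15,-0.1,6.6,0,0.74,-0.15,-0.1,6.6,0]

```text
time: 12.38
position: [0.4544, -0.1005, 0.0481]
tool_rot: [0.001, 0.477, 0.879, 0.0]
force: [-0.9, -0.5, -0.4]
width: 0.0229
```

>>> play_rows:
  increments: [1,0,0,0,0,1,0,0,0,0,1,0,0,0,0,1,0,0,0,0,1,0,0,0,0]

```text
time: 13.0
position: [0.4536, -0.1012, 0.0477]
tool_rot: [0.001, 0.477, 0.879, -0.001]
force: [-4.3, -4.5, 4.7]
width: 0.0102
```

```bash
python3 - <<'E'
from rig import *
from h import *
o=get_obs();T=Rt(o["tool_rot"]);print(o["position"],o["force"],o["width"],"axis in tool cm",100*T.T@(np.array([.4929,-.0732,.046])-o["position"]))
E
```

```text
[ 0.45362754 -0.10123348  0.04767365] [-4.31032314 -4.51729459  4.67782503] 0.010228758026332708 axis in tool cm [0.21019746 4.82066005 0.16457263]
```

>>> play_rows:
  increments: [1,-0.59,0.06,0,-7.1,1,-1.17,0.2,0,-14.2,1,-1.72,0.4,0,-21.2,1,-2.25,0.67,0,-28.3,1,-2.74,1,0,-35.4]

```text
time: 13.62
position: [0.4771, -0.1192, 0.0477]
tool_rot: [0.0, 0.185, 0.983, -0.001]
force: [-3.7, -6.4, 4.0]
width: 0.0102
```

>>> play_rows:
  increments: [1,-0.59,0.06,0,-7.1,1,-1.17,0.2,0,-14.2,1,-1.72,0.4,0,-21.2,1,-2.25,0.67,0,-28.3,1,-2.74,1,0,-35.4]

```text
time: 14.25
position: [0.5063, -0.1197, 0.0477]
tool_rot: [0.0, -0.123, 0.992, -0.001]
force: [-2.9, -3.6, 4.8]
width: 0.0102
```

>>> play_rows:
  increments: [1,0,0,0,0,1,0,0,0,0,0.74,0,0,0,0,0.74,0,0,0,0,0.74,0,0,-2,0]

```text
time: 14.88
position: [0.5053, -0.1181, 0.0659]
tool_rot: [-0.001, -0.12, 0.993, 0.001]
force: [0.6, -0.1, 0.2]
width: 0.0228
```

>>> play_rows:
  increments: [0.74,0,0,-4,0,0.74,0,0,-8,10,0.74,0,0,-13,20,0.74,0,0,-16,30,0.74,0,0,-17,40]

```text
time: 15.5
position: [0.5064, -0.1185, 0.2386]
tool_rot: [0.001, 0.229, 0.973, -0.0]
force: [-0.3, 0.6, -0.7]
width: 0.023
```

```bash
python3 - <<'E'
from rig import *
from h import *
o=get_obs();print(o["position"],go(o,(.42,-.08,.22),.052))
c=get_calibration("wrist");E=c["extrinsics"];T=Rt(o["tool_rot"]);print("cam in tool",T.T@(-E[:3,:3].T@E[:3,3]-o["position"]),"axis",T.T@E[2,:3])
E
```

```text
[ 0.50640076 -0.11851295  0.23855787] (array([ 9.46, -0.41,  1.83]), np.float64(60.49))
cam in tool [ 0.06985544  0.00051102 -0.14558959] axis [-0.272456    0.00116649  0.96216754]
```

>>> play_rows:
  increments: [0.74,3,0,0.5,10,0.74,6,0,1,20,0.74,8,0,1,30,0.74,9.5,1,1,40,0.74,9.5,1,1,50]

```text
time: 16.12
position: [0.4244, -0.0667, 0.2267]
tool_rot: [-0.0, 0.619, 0.785, 0.0]
force: [0.7, -0.5, -0.5]
width: 0.0228
```

```bash
python3 - <<'E'
from rig import *
from h import *
o=get_obs();print(o["position"],go(o,(.43,-.07,.215),.052))
E
```

```text
[ 0.42444247 -0.06672417  0.22674166] (array([-0.45,  0.46,  1.17]), np.float64(10.52))
```

>>> play_rows:
  increments: [0.74,-0.4,0.5,1,10,0.74,-0.4,0.5,1,10.5,0.74,-0.4,0.5,1,10.5,0.74,-0.4,0.5,1,10.5,0.74,-0.4,0.5,1,10.5]

```text
time: 16.75
position: [0.431, -0.0705, 0.2169]
tool_rot: [0.0, 0.686, 0.728, 0.0]
force: [-0.2, 0.5, -1.0]
width: 0.023
```

```bash
python3 look.py w7; python3 - <<'E'
import numpy as np,cv2
im=cv2.imread("pics/w7.png");cv2.imwrite("pics/w7z.png",cv2.resize(im[:250,170:400],None,fx=2.4,fy=2.4,interpolation=cv2.INTER_CUBIC))
E
```

```text
16.75 [ 0.43102806 -0.07046191  0.2168951 ] 0.023001253723385746
```

View pics/w7z.png

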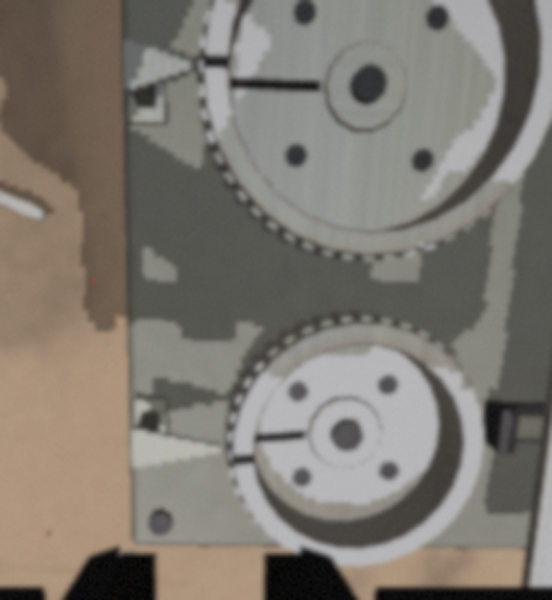

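```bash
cat > meas.py <<'E'
import sys
from h import *
n=sys.argv[1];z=np.load(f"pics/{n}.npz");c=dict(camera_matrix=z["K"],extrinsics=z["E"])
g=cv2.cvtColor(cv2.imread(f"pics/{n}.png"),cv2.COLOR_BGR2GRAY)
im=cv2.imread(f"pics/{n}.png")
yaw=.05
for name,ax,r,tip in(("big",(.4862,.0672),.0605,.07),("small",(.4929,-.0732),.0475,.057)):
    t=proj(c,[ax[0]-tip*np.cos(yaw),ax[1]-tip*np.sin(yaw),.068])[0]
    x,y=int(t[0])-14,int(t[1])-16;x=max(x,0);y=max(y,0)
    cv2.imwrite(f"pics/{n}_{name}.png",cv2.resize(im[y:y+32,x:x+60],None,fx=12,fy=12,interpolation=cv2.INTER_CUBIC));print(name,"crop",x,y,"scale 12")
E
python3 meas.py w7
```

```text
big crop 234 11 scale 12
small crop 247 170 scale 12
```

View pics/w7_big.png

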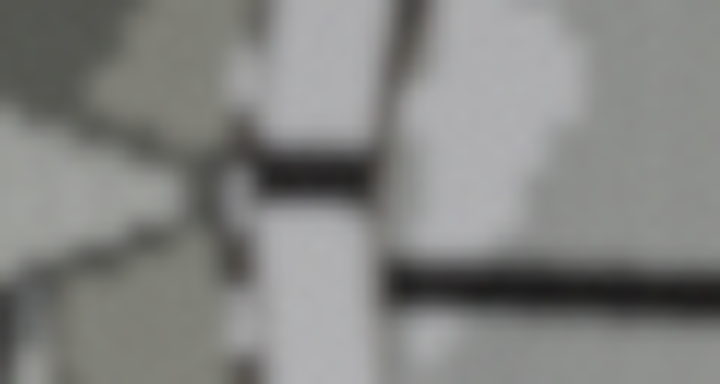

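View pics/w7_small.png

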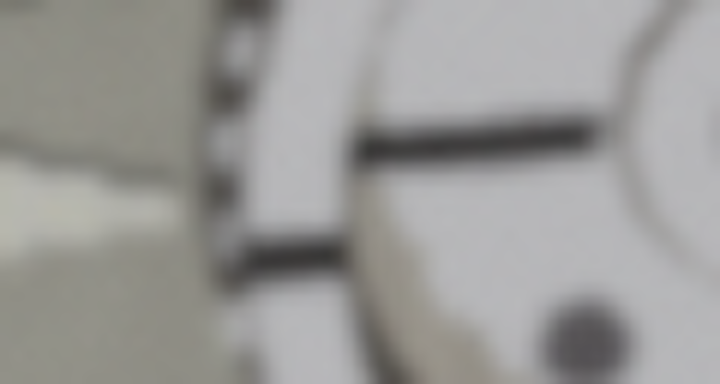

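```bash
python3 - <<'E'
from h import *
z=np.load("pics/w7.npz");c=dict(camera_matrix=z["K"],extrinsics=z["E"])
f=lambda x,y,cx,cy,h:ray(c,[[x/12-.46+cx,y/12-.46+cy]],h)[0][:2]
wz=lambda x,y,h:ray(c,[[x/2.4-.3+170,y/2.4-.3]],h)[0][:2]
B=wz(369,84,.044);S=wz(347,434,.044)
d=B-S;yaw=np.arctan2(-d[0],d[1]);print(B,S,"yaw",yaw,np.linalg.norm(d))
for nm,ax,tip,m,w1,w2 in(("big",B,f(185,193,234,11,.068),f(315,177,234,11,.068),f(395,283,234,11,.034),f(720,295,234,11,.034)),
  ("small",S,f(180,208,247,170,.068),f(295,257,247,170,.068),f(370,150,247,170,.034),f(595,132,247,170,.034))):
    an=lambda v:(np.arctan2(v[1],v[0])%(2*np.pi))-np.pi-yaw
    print(nm,"tip-angle",an(tip-ax),"mark",an(m-ax),"diff",an(m-ax)-an(tip-ax),"web slope",an(w1-w2),"rad",np.linalg.norm(tip-ax),np.linalg.norm(m-ax))
    # from tip: lateral offset of mark vs pointer line
    L=m-tip;print("  mark lateral from tip line (mm, +=anticlockwise):",-1000*(L@[-np.sin(yaw),np.cos(yaw)]))
E
```

```text
[0.48575561 0.06700737] [ 0.49248734 -0.07287355] yaw 0.04808759705833413 0.14004281515419634
big tip-angle -0.010596544085498961 mark -0.03123973846846221 diff -0.020643194382963248 web slope -0.022332599247783448 rad 0.06903929272267575 0.05978010046633985
  mark lateral from tip line (mm, +=anticlockwise): -1.1356467431644843
small tip-angle 0.02226055695089487 mark 0.11350498281903396 diff 0.09124442586813908 web slope 0.09296355548277632 rad 0.056126883583097226 0.04689699700685376
  mark lateral from tip line (mm, +=anticlockwise): 4.062307898341177
```

Measured errors are −0.02 rad on the big pulley and +0.09 rad on the small one. I'll correct both, small first.

```bash
python3 - <<'E'
from rig import *
from h import *
o=get_obs();ph=np.radians(215)
print(go(o,(.4927+.0475*np.cos(ph),-.073+.0475*np.sin(ph),.1),ph))
E
```

```text
(array([-3.1 ,  2.09, 11.69]), np.float64(-31.62))
```

>>> play_rows:
  increments: [0.74,-1,0.7,4,-10.5,0.74,-2,1.4,8,-21,0.74,-3.1,2.1,11.5,-31.6,0.74,-3.1,2.1,11.5,-31.6,0.74,-3.1,2.1,11.5,-31.6]

```text
time: 17.42
position: [0.4541, -0.1002, 0.1029]
tool_rot: [0.001, 0.464, 0.886, 0.0]
force: [-0.7, 0.5, -0.3]
width: 0.0231
```

```bash
python3 - <<'E'
from rig import *
from h import *
o=get_obs();ph=np.radians(215)
print(o["position"],o["width"],go(o,(.4927+.0475*np.cos(ph),-.073+.0475*np.sin(ph),.046),ph))
E
```

```text
[ 0.45409503 -0.10017028  0.10285816] 0.02311999269736758 (array([ 0.02, -0.03,  5.69]), np.float64(-0.26))
```

>>> play_rows:
  increments: [0.74,0,0,2.5,0,0.74,0,0,5,0,0.74,0,0,5.5,0,0.74,0,0,5.5,0,1,0,0,5.5,0]

```text
time: 18.05
position: [0.4544, -0.1004, 0.0479]
tool_rot: [0.001, 0.462, 0.887, 0.0]
force: [-0.3, 0.5, -1.2]
width: 0.015
```

>>> play_rows:
  increments: [1,0,0,0,0,1,0,0,0,0,1,0,0,0,0,1,0,0,0,0,1,0,0,0,0]

```text
time: 18.68
position: [0.4531, -0.1, 0.0476]
tool_rot: [-0.001, 0.462, 0.887, -0.0]
force: [-6.8, 0.7, 8.0]
width: 0.009
```

```bash
python3 look.py w8;python3 - <<'E'
from rig import *
from h import *
o=get_obs();T=Rt(o["tool_rot"]);print(o["force"],"axis in tool",100*T.T@(np.array([.4927,-.073,.046])-o["position"]))
c=get_calibration("wrist");print(proj(c,[[.437,-.0757,.068],[.4927,-.073,.044]]))
im=cv2.imread("pics/w8.png");cv2.imwrite("pics/w8z.png",cv2.resize(im[100:300,190:400],None,fx=3,fy=3,interpolation=cv2.INTER_CUBIC))
E
```

```text
18.675 [ 0.45310765 -0.10004275  0.04759699] 0.008960447088932611
[-6.36630296  0.70784369  8.48986006] axis in tool [-0.05233743  4.7939788   0.15542795]
[[257.14013992 205.29143268]
 [346.86046797 244.89638059]]
```

View pics/w8z.png

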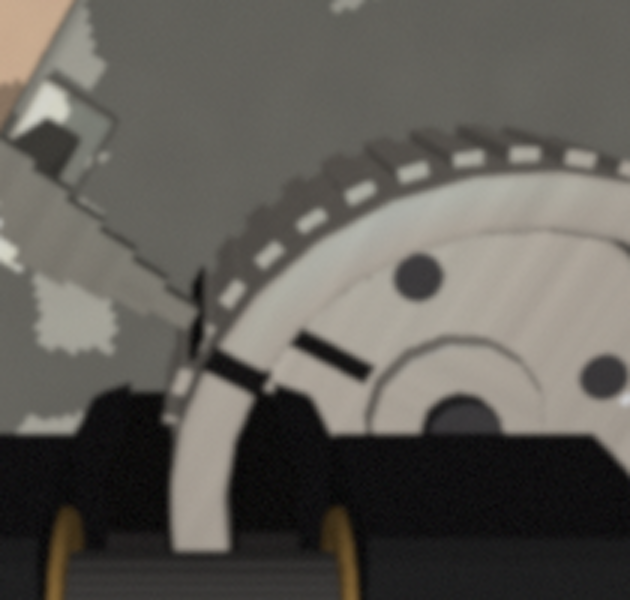

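```bash
cat > an.py <<'E'
from h import *
def ana(n,sc,cx,cy,tip,m,w1,w2,ax,yaw=.049):
    z=np.load(f"pics/{n}.npz");c=dict(camera_matrix=z["K"],extrinsics=z["E"])
    f=lambda p,h:ray(c,[[p[0]/sc-.4+cx,p[1]/sc-.4+cy]],h)[0][:2]
    an=lambda v:(np.arctan2(v[1],v[0])%(2*np.pi))-np.pi-yaw
    t,m,w1,w2=f(tip,.068),f(m,.068),f(w1,.034),f(w2,.034);ax=np.array(ax)
    print("tip",t.round(4),an(t-ax),"mark",m.round(4),an(m-ax),"diff",an(m-ax)-an(t-ax),"web",an(w1-w2),"rm",np.linalg.norm(m-ax),"rt",np.linalg.norm(t-ax))
E
python3 -c "
from an import *
ana('w8',3,190,100,(197,318),(237,371),(300,340),(370,375),(.4927,-.073))"
```

```text
tip [ 0.4364 -0.0763] 0.009036513526594556 mark [ 0.4457 -0.0796] 0.08962645151754771 diff 0.08058993799095315 web 0.08080112404904576 rm 0.047413920435445796 rt 0.05636864519848588
```

>>> play_rows:
  increments: [1,0.13,0,0,1.5,1,0.26,0.01,0,3.1,1,0.39,0.02,0,4.7,1,0.39,0.02,0,4.7,1,0.39,0.02,0,4.7]

```text
time: 19.35
position: [0.4511, -0.0966, 0.0476]
tool_rot: [-0.001, 0.498, 0.867, -0.0]
force: [-5.0, 2.9, 9.4]
width: 0.0086
```

```bash
python3 look.py w9;python3 - <<'E'
from h import *
im=cv2.imread("pics/w9.png");cv2.imwrite("pics/w9z.png",cv2.resize(im[130:250,210:370],None,fx=5,fy=5,interpolation=cv2.INTER_CUBIC))
E
```

```text
19.35 [ 0.45107864 -0.09656089  0.04758546] 0.0086318188625971
```

View pics/w9z.png

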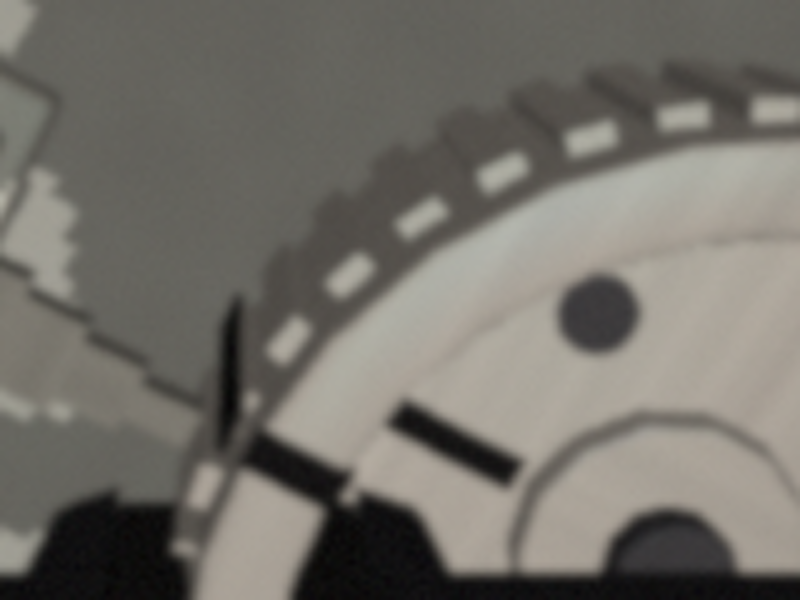

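```bash
python3 -c "
from an import *
ana('w9',5,210,130,(205,422),(297,468),(395,412),(518,473),(.4927,-.073))"
```

```text
tip [ 0.4365 -0.0757] -0.0006226636624067777 mark [ 0.4455 -0.0754] 0.0010177369462018165 diff 0.0016404006086085943 web 0.002025590088369819 rm 0.04725996960371562 rt 0.05623906318208057
```

The small pulley now reads 0.002 rad. I'm releasing it and correcting the big one.

>>> play_rows:
  increments: [0.74,0,0,0,0,0.74,0,0,0,0,0.72,0,0,-2,0,0.72,0,0,-5,0,0.72,0,0,-8,0]

```text
time: 20.02
position: [0.4518, -0.0969, 0.1276]
tool_rot: [-0.0, 0.498, 0.867, 0.0]
force: [-0.9, 0.5, -0.6]
width: 0.0248
```

```bash
python3 - <<'E'
from rig import *
from h import *
o=get_obs();ph=np.radians(145)
print(o["position"],go(o,(.486+.0605*np.cos(ph),.067+.0605*np.sin(ph),.11),ph))
E
```

```text
[ 0.45176261 -0.0969289   0.12764734] (array([17.93,  8.67,  1.77]), np.float64(65.22))
```

>>> play_rows:
  increments: [0.65,4,2,0,10,0.65,8,4,0,20,0.65,12,6,0,30,0.65,16,8,0,40,0.65,17.9,8.7,0,50]

```text
time: 20.65
position: [0.4365, 0.1034, 0.1268]
tool_rot: [0.0, 0.819, 0.574, 0.0]
force: [-0.0, -0.0, -0.7]
width: 0.0308
```

```bash
python3 - <<'E'
from rig import *
from h import *
o=get_obs();ph=np.radians(145)
print(o["position"],go(o,(.486+.0605*np.cos(ph),.067+.0605*np.sin(ph),.046),ph))
E
```

```text
[0.43650459 0.10340975 0.12682901] (array([-0.17,  0.05,  8.08]), np.float64(15.01))
```

>>> play_rows:
  increments: [0.7,-0.1,0,1,10,0.7,-0.1,0,3,15,0.7,-0.1,0.05,6,15,0.7,-0.1,0.05,7.9,15,0.7,-0.1,0.05,7.9,15]

```text
time: 21.28
position: [0.4365, 0.1004, 0.047]
tool_rot: [-0.001, 0.886, 0.463, -0.001]
force: [-0.3, 0.3, -0.3]
width: 0.0268
```

>>> play_rows:
  increments: [1,0,0,0,0,1,0,0,0,0,1,0,0,0,0,1,0,0,0,0,1,0,0,0,0]

```text
time: 21.9
position: [0.4367, 0.1013, 0.0485]
tool_rot: [-0.0, 0.886, 0.464, 0.001]
force: [-1.2, 7.1, 2.3]
width: 0.0101
```

```bash
python3 look.py w10;python3 - <<'E'
from rig import *
from h import *
o=get_obs();T=Rt(o["tool_rot"]);print(o["force"],"axis in tool",100*T.T@(np.array([.486,.067,.046])-o["position"]))
c=get_calibration("wrist");print(proj(c,[[.416,.0636,.068],[.486,.067,.044]]))
E
```

```text
21.9 [0.43672435 0.10126782 0.04845961] 0.010124520280400721
[-1.92517586  6.48671391  2.5958972 ] axis in tool [-0.00834509  6.00189701  0.24352929]
[[265.92192655 345.26362839]
 [370.54288487 244.42902142]]
```

View pics/w10.png

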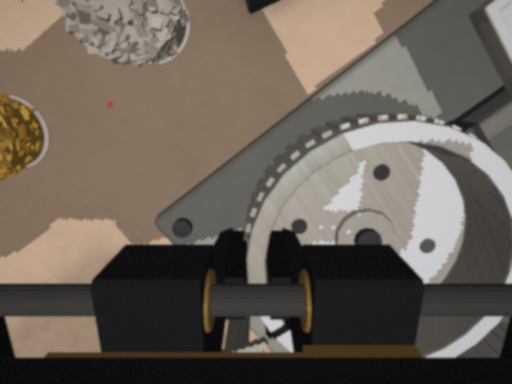

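>>> play_rows:
  increments: [1,-0.07,0,0,-0.6,1,-0.13,0,0,-1.25,1,-0.13,0,0,-1.25,0.7,-0.13,0,0,-1.25,0.7,-0.13,0,0,-1.25]

```text
time: 22.58
position: [0.4365, 0.0993, 0.0482]
tool_rot: [0.0, 0.881, 0.473, 0.0]
force: [0.1, -0.5, 0.6]
width: 0.0261
```

>>> play_rows:
  increments: [0.7,0,0,-2,0,0.7,0,0,-6,0,0.7,0,0,-12,-10,0.7,0,0,-17,-20,0.7,0,0,-17,-30]

```text
time: 23.2
position: [0.4375, 0.0992, 0.2214]
tool_rot: [0.003, 0.727, 0.687, 0.003]
force: [-0.8, -0.5, -1.2]
width: 0.0267
```

```bash
python3 - <<'E'
from rig import *
from h import *
o=get_obs();print(o["position"],go(o,(.432,-.045,.215),.05))
E
```

```text
[0.4375144  0.09919933 0.22140895] (array([-14.43,   0.25,   0.64]), np.float64(-6.06))
```

>>> play_rows:
  increments: [0.7,-6,0.1,0.5,-6,0.7,-12,0.2,0.5,-6,0.7,-14.4,0.3,0.5,-6,0.7,-14.4,0.3,0.5,-6,0.7,-14.4,0.3,0.5,-6]

```text
time: 23.82
position: [0.4303, -0.0439, 0.2128]
tool_rot: [-0.0, 0.692, 0.722, 0.0]
force: [0.5, -1.8, 0.1]
width: 0.0265
```

```bash
python3 look.py w11; python3 meas.py w11; python3 - <<'E'
import numpy as np,cv2
im=cv2.imread("pics/w11.png");cv2.imwrite("pics/w11z.png",cv2.resize(im[:250,170:400],None,fx=2.4,fy=2.4,interpolation=cv2.INTER_CUBIC))
E
```

```text
23.825 [ 0.4302568  -0.04385182  0.21281552] 0.02652350921093204
big crop 231 44 scale 12
small crop 246 197 scale 12
```

View pics/w11z.png

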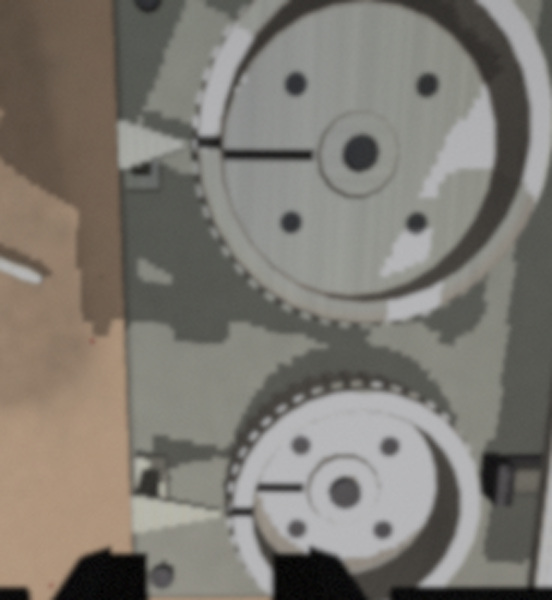

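View pics/w11_big.png

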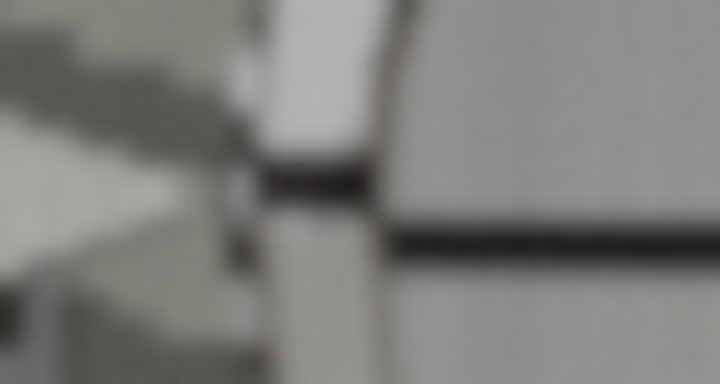

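View pics/w11_small.png

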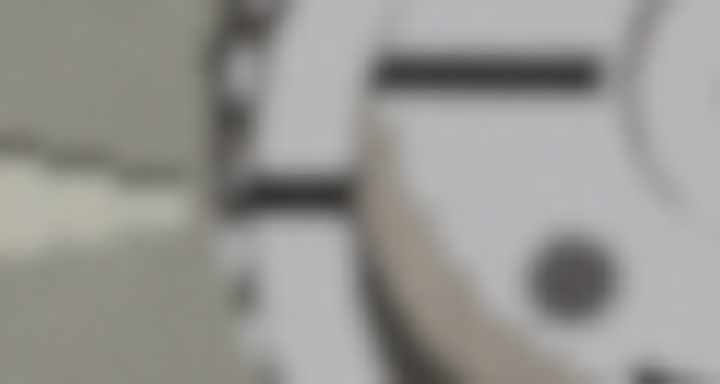

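```bash
python3 -c "
from an import *
z=np.load('pics/w11.npz');c=dict(camera_matrix=z['K'],extrinsics=z['E'])
w=lambda x,y:ray(c,[[x/2.4-.3+170,y/2.4-.3]],.044)[0][:2]
B,S=w(360,153),w(345,491);print(B,S);d=B-S;yaw=np.arctan2(-d[0],d[1]);print(yaw)
ana('w11',12,231,44,(185,192),(315,185),(395,242),(720,245),B,yaw)
ana('w11',12,246,197,(185,210),(303,195),(380,74),(598,73),S,yaw)
T=Rt(z['q']);print('tool yaw',np.arctan2(T[1,1],T[0,1]))"
```

```text
[0.48524307 0.06724004] [ 0.49232294 -0.07218263]
0.0507363070302869
tip [0.4165 0.0644] -0.00983761965102107 mark [0.4259 0.0653] -0.018191339524548135 diff -0.008353719873527066 web -0.015650985731308777 rm 0.059345532023843746 rt 0.06875808343527559
tip [ 0.4363 -0.0771] 0.03717398469833429 mark [ 0.446  -0.0754] 0.018275845155070157 diff -0.018898139543264136 web -0.0025894027015856205 rm 0.046479743779430004 rt 0.05627681453075826
tool yaw 0.04361640052988108
```

Both pulleys are within about 0.02 rad, so I'm going back to the guard.

```bash
python3 - <<'E'
from rig import *
from h import *
o=get_obs();print(go(o,(.5885,.0125,.2),.05))
E
```

```text
(array([ 4.9 , 16.06,  1.28]), np.float64(-0.32))
```

>>> play_rows:
  increments: [0.55,1.6,5,0,-0.3,0.55,3.3,10,0,-0.3,0.55,4.9,15,0,-0.3,0.55,4.9,16,0,-0.3,0.55,4.9,16,0,-0.3]

```text
time: 24.5
position: [0.5878, 0.0121, 0.2123]
tool_rot: [-0.0, 0.689, 0.725, -0.0]
force: [-1.0, 0.2, -0.0]
width: 0.0398
```

```bash
python3 look.py w12; python3 - <<'E'
from rig import *
from h import *
o=get_obs();print(go(o,(.5885,.0125,.096),.05));c=get_calibration("wrist");print(proj(c,[[.5885,.0125,.12],[.5835,.0655,.12]]))
E
```

```text
24.5 [0.58777526 0.01214464 0.21230709] 0.039793452810145034
(array([ 0.07,  0.13, 11.66]), np.float64(-0.04))
[[258.00935817 195.81697679]
 [254.91401825 128.20933203]]
```

View pics/w12.png

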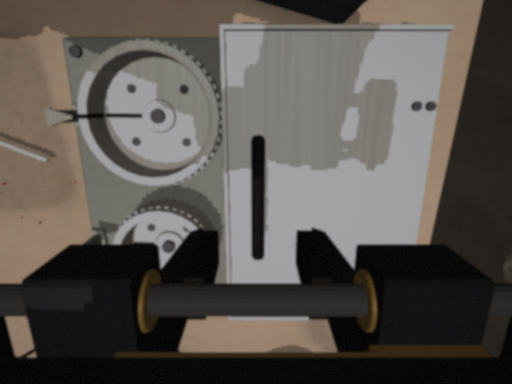

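The bar is at column 258, between the fingertips as predicted.

>>> play_rows:
  increments: [0.55,0,0.1,5,0,0.55,0,0.1,9,0,0.55,0,0.1,11.6,0,0.55,0,0.1,11.6,0,1,0,0.1,11.6,0]

```text
time: 25.18
position: [0.5892, 0.0111, 0.0984]
tool_rot: [0.001, 0.69, 0.724, 0.001]
force: [0.4, -0.2, 1.0]
width: 0.0317
```

>>> play_rows:
  increments: [1,0,0,0,0,1,0,0,0,0,1,0,0,0,0,1,0,-1.5,0,0,1,0,-3,0,0]

```text
time: 25.8
position: [0.5597, 0.0099, 0.0976]
tool_rot: [0.001, 0.69, 0.724, 0.001]
force: [3.2, -0.2, 1.9]
width: 0.0109
```

>>> play_rows:
  increments: [1,0,-2,0,0,1,0,-4,0,0,1,0,-6,0,0,1,0,-8,0,0,1,0,-9,0,0]

```text
time: 26.42
position: [0.4694, 0.0055, 0.0975]
tool_rot: [0.001, 0.69, 0.724, 0.001]
force: [2.0, 1.6, 3.7]
width: 0.0106
```

>>> play_rows:
  increments: [1,0,-0.9,0,0,1,0,-1.8,0,0,1,0,-2.5,0,0,1,0,-3.2,0,0,1,0,-3.7,0,0]

```text
time: 27.05
position: [0.4385, 0.0038, 0.0977]
tool_rot: [0.006, 0.691, 0.723, 0.006]
force: [44.5, 15.4, -29.2]
width: 0.0108
```

>>> play_rows:
  increments: [1,0,0,0,0,1,0,0,0,0,1,0,0,0,0,1,0,0,0,0,1,0,0,0,0]

```text
time: 27.68
position: [0.4385, 0.0038, 0.0976]
tool_rot: [0.005, 0.69, 0.724, 0.005]
force: [28.2, 11.1, -14.2]
width: 0.0104
```

The guard is at its home stop: x stays at 0.4385 against 28 N, after 150 mm of travel. I'm relaxing, letting go and moving away.

>>> play_rows:
  increments: [1,0,0.3,0,0,1,0,0.4,0,0,0.5,0,0.4,0,0,0.5,0,0.4,0,0,0.5,0,0.4,0,0]

```text
time: 28.3
position: [0.4359, 0.004, 0.0966]
tool_rot: [-0.0, 0.69, 0.724, -0.0]
force: [0.1, 0.4, -0.9]
width: 0.0385
```

>>> play_rows:
  increments: [0.5,0,0,-4,0,0.5,0,0,-9,0,0.5,0,0,-13,0,0.5,4,-3,-14,0,0.5,10,-6,-14,0]

```text
time: 28.92
position: [0.3732, 0.0973, 0.2373]
tool_rot: [0.001, 0.691, 0.723, 0.0]
force: [0.4, 0.9, 0.7]
width: 0.0445
```

>>> play_rows:
  increments: [0.5,6,-2,0,0,0.5,12,-4,0,0,0.5,18,-6,0,0,0.5,24,-6,0,0,0.5,24,-6,0,0]

```text
time: 29.55
position: [0.3009, 0.3365, 0.2362]
tool_rot: [-0.0, 0.688, 0.726, -0.0]
force: [0.8, 0.4, 0.6]
width: 0.0437
```

```bash
python3 - <<'E'
from rig import *
from h import *
o=get_obs();print(o["time"],o["position"],o["force"])
p,d=get_image("top");c=get_calibration("top");im=p[:,:,::-1].copy()
cv2.imwrite("pics/topfz.png",cv2.resize(im[118:256,190:320],None,fx=4.3,fy=4.3,interpolation=cv2.INTER_CUBIC))
g=cv2.cvtColor(p,cv2.COLOR_RGB2GRAY);m=np.zeros_like(g);m[212:236,225:285]=(g[212:236,225:285]<70)
ys,xs=np.nonzero(m);print(ray(c,np.c_[xs,ys],.118).mean(0),len(xs))
E
```

```text
29.55 [0.30085105 0.33648791 0.23623047] [0.84549127 0.35563707 0.55277798]
[ 0.43842192 -0.00165806  0.118     ] 101
```

View pics/topfz.png

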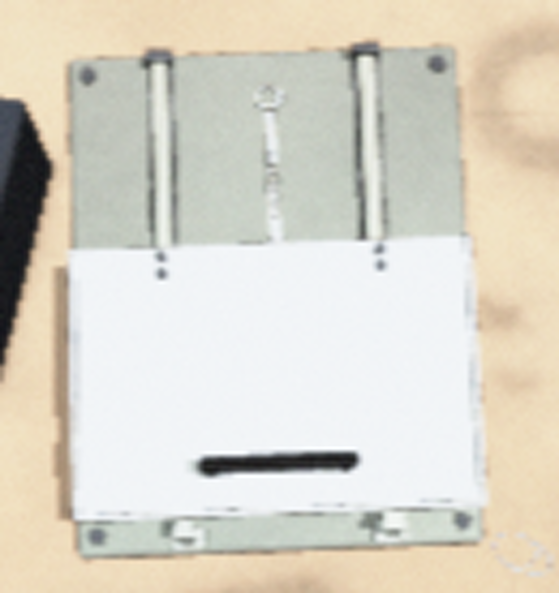

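The guard is home, with its bar about 3 mm nearer the robot than at the start. The wrench looks unmoved and the arm is clear, so I'm handing the job in.

```bash
python3 -c "
from rig import *
print(close_job())"
```

```text
the job is handed in; nothing more can be done
None
```

The job is done and handed in at about 29.6 s of the 64 s allowed. I slid the guard back to its stop, set both pulleys to their pointers, slid the guard home and let go of it.

- **Pulleys:** after the first turns the last-but-one check showed the big pulley about 0.02 rad off and the small one about 0.09 rad off, so I re-gripped and corrected both. The final check, with the gripper clear and before closing the guard, gave these angles:

| Pulley | From its line across the web (rad) | Mark against pointer tip (rad) |
|---|---|---|
| Big | −0.016 | −0.008 |
| Small | −0.003 | −0.019 |

 The two readings disagree by up to about 0.016 rad. While still gripped, the small pulley had read +0.002. I treated anything under about 0.02 rad as good enough and did not correct further. I could not look at the pulleys again once the guard covered them.

- **Guard:** it met both stops, with a steady push of about 28 N at home and 150 mm of travel between the two. The last top view showed it home, about 3 mm further than where it started.
- **Wrench and forces:** the wrench looked unmoved in the last top view. The largest wrist force I read was about 55 N, at the home stop. Nothing touched the robot at hand-in.

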